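# Shut and latch the control box hatch

## Task

The drill's control box on the repair bench has been left with its hatch ajar. Press the hatch of the larger box fully shut, then turn its wing knob a quarter turn clockwise (seen from above) as far as its stop, so that the cam tongue underneath swings behind the frame edge; leave the latched knob on the smaller box as it is.

Things in the scene. Friction and masses are not known exactly. Their poses are not given: they have to be found in the camera images.
- hatch (a joint): Angle (rad) of the grey steel hatch in the top of the larger grey box (210 x 230 mm, 110 mm high, fixed). 0 = shut, flush with the box top; grows as the free edge nearest the robot lifts. Panel 150 mm free edge to far edge, 180 wide, 4 thick; level hinge axis 2 mm beyond the far edge, 110 mm above the bench. Stiff: stays where left; 5 N down near the free edge shuts it.
- wing (a joint): Angle (rad) of the wing knob on the hatch, growing clockwise seen from above. 0 = wing parallel to the hatch's hinge, tongue free; 1.571 = stop, wing square to the hinge, tongue fully behind the frame edge. Friction 0.08 N m; stays where left. If the tongue is swung out while the hatch is open it fouls the frame.
- wing_grip (a point): Grip point on that knob's axis, 28 mm above the panel, 122 mm from the hinge axis, midway along the hatch's width. Flat black wing 56 mm long, 12 thick, 12 to 40 mm above the panel, on a stem with a 32 mm wide, 4 mm high flange. Axes turn with hatch and knob: z out of the panel, y along the wing, x through its thickness; at wing = 0, x points from free edge to hinge.
- small_wing (a joint): Angle (rad) of the smaller, 40 mm wing knob on the smaller grey box (130 x 130 mm in plan, 85 mm high). Already latched, at about 1.5; not to be turned.
Things that resemble listed ones, but are neither listed nor needed, are in the scene too. Leave any blue or red look-alike of the part that bears small_wing alone.

How it is judged:
By the outcome, as a careful person would: the job done as asked, in the order asked, and still so for the second after the job is handed in, with the robot touching nothing.
It also fails if it takes over 45 s, if anything falls off the work surface, if the arm or the gripper's body presses on something with over 40 N, if the wrist force passes 120 N, or if a joint passes its speed limit or range.

## Robot

A 7-joint arm with a two-finger parallel gripper is mounted at the origin on the work surface. World frame = base frame: x ahead of the robot, y to its left, z up, the work surface at z = 0. Lengths are in m, angles in rad, forces in N, time in s.
With the tool pointing down it reaches from about 0.425 to 0.925 m from the base axis. Payload 6.8 kg.
Tool frame: the origin (TCP) lies at the very end of the fingers, on their centre line; the grasp point (between the pads) lies 19 mm behind it; z points along the fingers, y is the line along which they close (so a half turn about z gives the same grasp; the last joint's range is limited). The gripper opens to 85 mm and grips with 20 to 120 N. Pads are 22 mm wide; open, the fingers measure 114 mm over their backs; the gripper's body (76 mm by 85 mm) begins 54 mm behind the grasp point. The pads swing forward as they close: fully open they stand 13 mm farther back than shut.
Start: joints at [-1.276, 0.477, 0.022, 1.555, -0.011, 1.109, -0.083], TCP at [0.265, 0.621, 0.231] pointing down, gripper open.
Joint ranges: [-2.96, 2.96], [-0.34, 2.1], [-1.41, 1.46], [0.24, 2.44], [-1.37, 4.51], [0.17, 1.92], [-2.96, 2.96]. Speed limits (rad/s): [2.39, 2.39, 3.14, 3.14, 3.14, 3.14, 3.14].

## Interface

Orientations are given as a unit quaternion [w, x, y, z].
In Python, from station import bot gives the robot as it stands.
- The arm moves only by the tool jog_arm, never from a script. Its argument "motion" is a list of rows, each a list of 7 numbers: the turn, a rotation vector about the tool's x, y, z in rad, then the shift along the tool's x, y, z in mm, then the finger opening in mm, from 0 to 85.4. A call has 1 to 10 rows; each row is the pose to reach, as a shift and turn from the pose commanded when the call began, along the tool's axes at that moment; what a row does not reach only later rows make up. A row lasts 1/8 s, in which the tool goes at most 62.5 mm and 10.7 degrees, less where a joint would pass 70% of its speed; a pose out of reach is approached as far as the arm can. A call with a gripper value outside its range is refused whole. The fingers move at their own pace and stop on an object; "grip_force" is the grip in N (left out, the last holds). Time passes only in rows, so rows that repeat a pose let the fingers close. It gives the time, the measured TCP pose, the force, the opening and the grip force at its end, in the units of the state.
- bot.get_obs(): the state, without advancing time (a new reading comes with each control period).
- bot.read_camera(name): name is "scene" or "top" or "wrist"; returns a dict with "pixels" (384x512x3 uint8, red, green, blue), "camera_matrix" (3x3 intrinsics, pixels), "T" (4x4, takes a point from camera to world coordinates); the wrist camera has in their place "tool_from_camera" (4x4, takes a point from camera to tool coordinates, whose origin is the TCP and whose axes are the flange's). Camera axes: x right, y down, z forward; pixel columns grow to the right and rows downward; lengths in m; the calibration is good to about 2 mm. A picture is of the moment at which its call begins: read the wrist's pose just before it. There is no depth.
- bot.hand_in(): hands the job in; it is judged then, once.
Trained networks look in a picture, given as the dict that the camera call returned (one of the last four; its "shot" number tells which), for a name from the list of things; names that differ only in an ending like _2 or _b are one class to them, and where a whole thing is asked for, a point or a joint stands for the part that bears it (a point fixed in the world has none). Each returns a list of dicts, best first, with "score" (0 to 1); they miss things now and then, are a little off and sometimes report something else, mostly with a low value. They report only what shows in the picture. A call takes as long as a camera call. They do not tell look-alikes from the thing itself.
- bot.spot_in(thing, picture): "xy" ([column, row] in pixels, amid what is visible of it).
- bot.tip_of(thing, picture): "xy" ([column, row] in pixels: a listed point, or the origin of a listed thing).
The state is a dict: "t": time; "q": joint angles; "joint_vel": joint speeds; "joint_torque": joint torques, N m; "eef_pos": TCP position; "tool_rot": TCP orientation; "contact_force": force on the tool from outside, world axes, zero at the start; "torque": the same for the moment, N m; "gripper_width": opening from 0.0 (shut) to 1.0 (fully open); "grasp_force": force on a finger pad.
Only numpy, scipy, OpenCV 4.12 (cv2) and the standard library are available. Lean on these libraries where they do the work, as an engineer would, in place of code of your own. Each camera call takes 0.05 s, during which the arm holds its last target. There are 200 camera calls.

## Working session

There is one attempt and no reset: what is moved stays moved. The work goes in short steps, Python scripts to look and compute and a tool call to move; the robot and the scene stay as the last step left them, time stands still between calls to the robot, and variables do not carry over. Pictures are saved under pics/ and viewed, at most 10 in all, crops included, and the job is handed in when it is done.

Besides the shell and the picture viewer there is one more tool, called after "Call:" in YAML: its name, and indented under it one key for each argument. jog_arm: Moves the arm, as the interface text tells. Its arguments: {"type":"object","properties":{"motion":{"type":"array"},"grip_force":{"type":"number"}},"required":["motion"]}

```bash
mkdir -p pics; cat > h.py <<'E'
import numpy as np, cv2
from station import bot
from scipy.spatial.transform import Rotation as R
def rot(o): 
    q=o["tool_rot"]; return R.from_quat([q[1],q[2],q[3],q[0]]).as_matrix()
def snap(n,f=None):
    o=bot.get_obs(); p=bot.read_camera(n)
    if n=="wrist":
        T=np.eye(4); T[:3,:3]=rot(o); T[:3,3]=o["eef_pos"]; p["T"]=T@p["tool_from_camera"]
    if f: cv2.imwrite("pics/"+f,p["pixels"][:,:,::-1])
    return p
def onz(p,uv,z):
    T=p["T"]; d=T[:3,:3]@np.linalg.solve(p["camera_matrix"],[uv[0],uv[1],1]); c=T[:3,3]
    return c+d*(z-c[2])/d[2]
def proj(p,X):
    T=np.linalg.inv(p["T"]); c=T[:3,:3]@np.array(X)+T[:3,3]; u=p["camera_matrix"]@c; return u[:2]/u[2]
def tri(obs):
    A=np.zeros((3,3));b=np.zeros(3)
    for p,uv in obs:
        T=p["T"]; d=T[:3,:3]@np.linalg.solve(p["camera_matrix"],[uv[0],uv[1],1]); d/=np.linalg.norm(d)
        M=np.eye(3)-np.outer(d,d); A+=M; b+=M@T[:3,3]
    return np.linalg.solve(A,b)
E
python3 - <<'E'
from h import *
np.set_printoptions(precision=4,suppress=True)
o=bot.get_obs(); print(o["t"],o["eef_pos"],o["tool_rot"]); print(rot(o))
ps={n:snap(n,n+"1.png") for n in("scene","top")}
im=np.hstack([ps["scene"]["pixels"],ps["top"]["pixels"]])
for n,p in ps.items():
    print(n,p["T"][:3,3])
    for t in("wing_grip","small_wing"):
        print(t,"tip",[(np.round(d["xy"]).tolist(),round(d["score"],2)) for d in bot.tip_of(t,p)],"spot",[(np.round(d["xy"]).tolist(),round(d["score"],2),onz(p,d["xy"],.13).round(3).tolist()) for d in bot.spot_in(t,p)])
    for t in("hatch",): print(t,[(np.round(d["xy"]).tolist(),round(d["score"],2)) for d in bot.spot_in(t,p)])
try: print(tri([(ps[n],bot.tip_of("wing_grip",ps[n])[0]["xy"]) for n in ps]))
except Exception as e: print(e)
E
```

```text
0.0 [0.2644 0.6204 0.2303] [-0.0001  0.2     0.9798 -0.0009]
[[-0.92    0.392  -0.0006]
 [ 0.392   0.92   -0.0017]
 [-0.0002 -0.0018 -1.    ]]
scene [ 0.9216 -0.6476  0.9947]
wing_grip tip [([187.0, 268.0], 0.52)] spot [([185.0, 271.0], 0.72, [0.494, -0.209, 0.13])]Traceback (most recent call last):
  File "<stdin>", line 9, in <module>
ValueError: it knows: wing_grip
```

View pics/scene1.png

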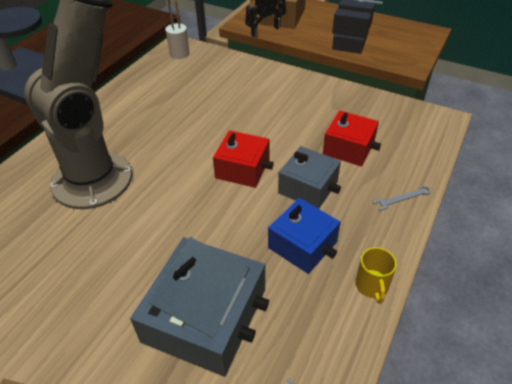

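View pics/top1.png

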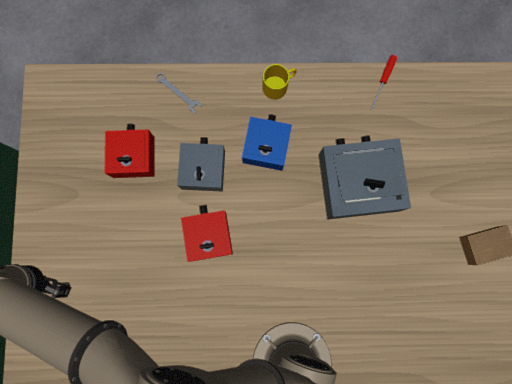

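The scene view shows the large grey box around (200,305), with the wing at (185,268). The small grey box is at (310,175), with red and blue look-alikes near it. In the top view the large box is at (365,178), the wing at (374,184), and the robot base at the bottom.

```bash
python3 - <<'E'
from h import *
np.set_printoptions(precision=4,suppress=True)
ps={n:snap(n) for n in("scene","top")}
for n,p in ps.items():
    for f in(bot.tip_of,bot.spot_in):
        print(n,f.__name__,[(np.round(d["xy"],1).tolist(),round(d["score"],2)) for d in f("wing_grip",p)])
    try: print("hatch",[(np.round(d["xy"]).tolist(),round(d["score"],2)) for d in bot.spot_in("hatch",p)])
    except Exception as e: print(e)
a=bot.tip_of("wing_grip",ps["scene"]); b=bot.tip_of("wing_grip",ps["top"])
for x in a:
    for y in b:
        X=tri([(ps["scene"],x["xy"]),(ps["top"],y["xy"])]); print(X,proj(ps["scene"],X)-x["xy"],proj(ps["top"],X)-y["xy"])
t=ps["top"]; c=[onz(t,u,.11) for u in[(320,148),(401,139),(410,207),(328,218)]]; print(np.array(c)); 
print([np.linalg.norm(c[i]-c[i-1]).round(3) for i in range(4)])
cr=t["pixels"][125:230,305:425]; s=ps["scene"]["pixels"][230:370,125:275]
im=np.vstack([cv2.resize(cr,(680,595))]);cv2.imwrite("pics/tc.png",im[:,:,::-1])
cv2.imwrite("pics/sc.png",cv2.resize(s,(640,597))[:,:,::-1])
E
```

```text
scene call [([183.0, 268.3], 0.64)]
scene call []
hatch [([200.0, 286.0], 0.77)]
top call []
top call [([373.9, 182.3], 0.57)]
hatch [([369.0, 175.0], 0.67)]
[[ 0.6288 -0.0909  0.11  ]
 [ 0.6543 -0.3338  0.11  ]
 [ 0.4506 -0.348   0.11  ]
 [ 0.4212 -0.1073  0.11  ]]
[np.float64(0.208), np.float64(0.244), np.float64(0.204), np.float64(0.242)]
```

View pics/tc.png

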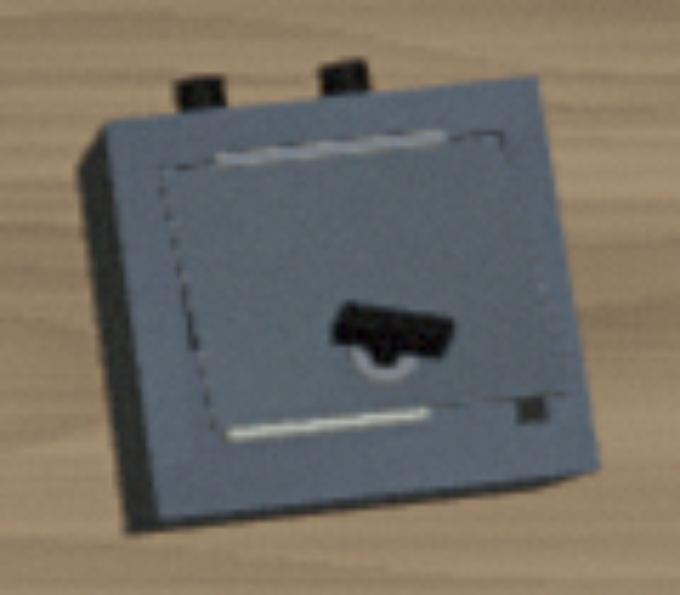

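View pics/sc.png

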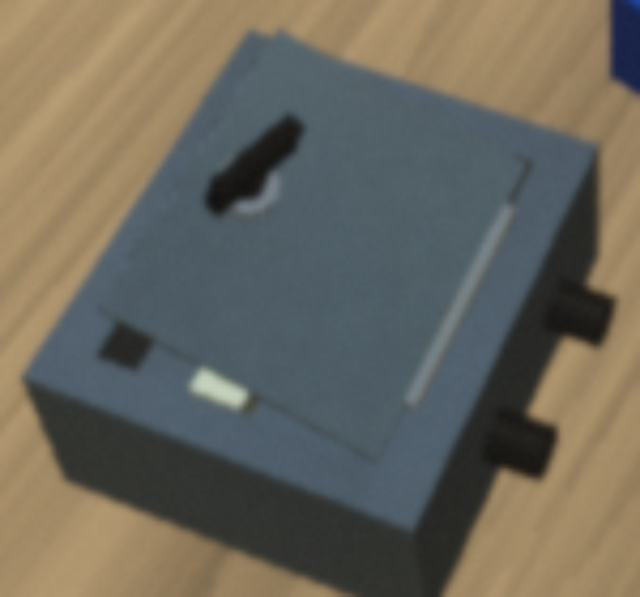

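The hatch is slightly ajar, and its free edge shows as a pale line at the bottom of the top crop. The hinge strip is at the top, and the wing looks turned about 15° clockwise already. I'll move over the box for a closer look.

Call:
jog_arm:
  motion:
    - [0,0,0.15,-50,-40,-20,85]
    - [0,0,0.3,-100,-80,-50,85]
    - [0,0,0.45,-160,-120,-70,85]
    - [0,0,0.6,-220,-160,-70,85]
    - [0,0,0.75,-280,-210,-70,85]
    - [0,0,0.9,-340,-250,-70,85]
    - [0,0,1.05,-381,-294,-70,60]
    - [0,0,1.2,-405,-350,-70,40]
    - [0,0,1.34,-430,-400,-70,20]
    - [0,0,1.34,-450,-450,-70,0]

```text
t: 1.95
eef_pos: [0.5007, 0.0639, 0.3016]
tool_rot: [0.0, 0.766, 0.643, 0.0]
contact_force: [1.5, -0.8, -0.8]
gripper_width: 0.14
grasp_force: 0.0
```

Call:
jog_arm:
  motion:
    - [0,0,0,25,50,0,0]
    - [0,0,0,50,100,0,0]
    - [0,0,0,75,150,0,0]
    - [0,0,0,75,150,0,0]

```text
t: 2.45
eef_pos: [0.6634, 0.1162, 0.299]
tool_rot: [0.0, 0.764, 0.645, -0.001]
contact_force: [0.3, 0.3, 0.0]
gripper_width: -0.003
grasp_force: 0.0
```

```bash
python3 - <<'E'
from h import *
np.set_printoptions(precision=4,suppress=True)
o=bot.get_obs(); print(o["t"],o["eef_pos"],o["q"],o["gripper_width"]); print(rot(o))
p=snap("wrist","w1.png"); print(p["tool_from_camera"],p["T"][:3,3])
for f in(bot.tip_of,bot.spot_in): print([(np.round(d["xy"],1).tolist(),round(d["score"],2),onz(p,d["xy"],.14).round(3)) for d in f("wing_grip",p)])
E
```

```text
2.45 [0.6634 0.1162 0.299 ] [-0.6284  0.462   0.5287  1.5039 -0.2382  1.242  -0.2377] -0.002874205458918199
[[ 0.1688  0.9856 -0.0012]
 [ 0.9856 -0.1688 -0.0017]
 [-0.0019 -0.0009 -1.    ]]
[[-0.0002 -0.9649 -0.2625  0.0669]
 [ 1.     -0.0003  0.0003  0.0005]
 [-0.0003 -0.2625  0.9649 -0.1426]
 [ 0.      0.      0.      1.    ]] [0.6754 0.1823 0.4414]
[]
[]
```

View pics/w1.png

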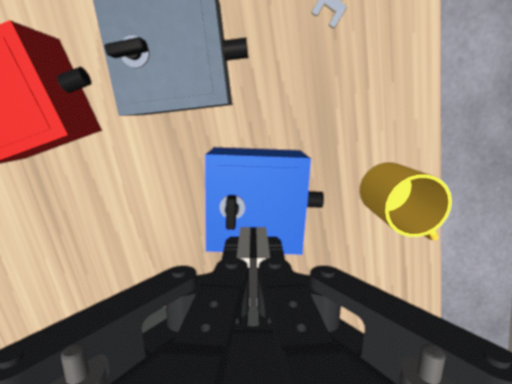

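The wrist view shows the blue and small grey boxes, because I mixed up the axes on that last shift. Nothing was touched. The large box is further to −y.

Call:
jog_arm:
  motion:
    - [0,0,0,-55,-11,-10,0]
    - [0,0,0,-110,-22,-20,0]
    - [0,0,0,-165,-33,-30,0]
    - [0,0,0,-220,-44,-30,0]
    - [0,0,0,-275,-55,-30,0]
    - [0,0,0,-330,-66,-30,0]
    - [0,0,0,-390,-77,-30,0]
    - [0,0,0,-447,-89,-30,0]
    - [0,0,0,-447,-89,-30,0]
    - [0,0,0,-447,-89,-30,0]

```text
t: 3.85
eef_pos: [0.4963, -0.3104, 0.3317]
tool_rot: [-0.0, 0.765, 0.644, 0.001]
contact_force: [0.8, 0.9, -0.4]
gripper_width: 0.001
grasp_force: 0.0
```

```bash
python3 - <<'E'
from h import *
np.set_printoptions(precision=4,suppress=True)
o=bot.get_obs(); print(o["t"],o["eef_pos"],o["q"],o["gripper_width"]); print(rot(o))
p=snap("wrist","w2.png"); print(p["T"][:3,3])
for f in(bot.tip_of,bot.spot_in): print([(np.round(d["xy"],1).tolist(),round(d["score"],2),onz(p,d["xy"],.14).round(3)) for d in f("wing_grip",p)])
np.savez("w2.npz",T=p["T"],K=p["camera_matrix"])
E
```

```text
3.85 [ 0.4963 -0.3104  0.3317] [-0.1011  0.2896  0.7061  1.6845 -0.1992  1.2399  0.477 ] 0.0013914880119580305
[[ 0.1717  0.9852  0.0014]
 [ 0.9852 -0.1717  0.0014]
 [ 0.0016  0.0011 -1.    ]]
[ 0.5081 -0.2448  0.4744]
[]
[([250.3, 90.5], 0.66, array([ 0.51 , -0.221,  0.14 ]))]
```

View pics/w2.png

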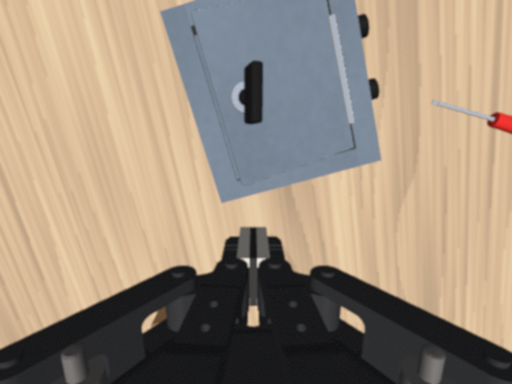

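The wrist view shows the large box with the hinge strip on the right, (330,15)–(352,122), and the free edge on the left, (193,28)–(240,182). The wing is at (254,92), nearly along tool x. Its flange shows to the left because of the hatch tilt. I'll work out the press point next.

```bash
python3 - <<'E'
from h import *
np.set_printoptions(precision=4,suppress=True)
o=bot.get_obs(); Rm=rot(o); p=dict(T=np.load("w2.npz")["T"],camera_matrix=np.load("w2.npz")["K"])
C={k:onz(p,u,.112) for k,u in dict(boxL=(163,12),boxBL=(222,201),boxBR=(380,160),boxR=(355,0),frT=(193,28),frB=(240,182),hgB=(354,150),hs0=(330,15),hs1=(352,122),flange=(239,97)).items()}
for k,v in C.items(): print(k,v)
az=lambda a,b: np.degrees(np.arctan2(*(C[b]-C[a])[1::-1]))
print("az left",az("boxL","boxBL"),"right",az("boxR","boxBR"),"free",az("frT","frB"),"hinge",az("hs0","hs1"),"bottom-90",az("boxBL","boxBR")-90,"side",az("frB","hgB")-90)
print("bottom len",np.linalg.norm(C["boxBR"]-C["boxBL"]),np.linalg.norm(C["hgB"]-C["frB"]))
a=np.radians(az("frB","hgB")); n=np.array([np.cos(a),np.sin(a),0]); h=np.array([n[1],-n[0],0])
P=C["frB"]+20*n/1e3-38*h/1e3; P[2]=.15; print("press",P,"tool shift mm",1e3*Rm.T@(P-o["eef_pos"]))
w=[onz(p,u,.15) for u in((250,123),(258,62))]; print("wing ends",w)
im=cv2.imread("pics/w2.png")[0:205,150:400]; cv2.imwrite("pics/w2c.png",cv2.resize(im,None,fx=2.9,fy=2.9,interpolation=cv2.INTER_CUBIC))
E
```

```text
boxL [ 0.4299 -0.1216  0.112 ]
boxBL [ 0.4507 -0.3455  0.112 ]
boxBR [ 0.6553 -0.3271  0.112 ]
boxR [ 0.6389 -0.1462  0.112 ]
frT [ 0.4589 -0.1427  0.112 ]
frB [ 0.4782 -0.3247  0.112 ]
hgB [ 0.6244 -0.3091  0.112 ]
hs0 [ 0.6106 -0.156   0.112 ]
hs1 [ 0.6248 -0.275   0.112 ]
flange [ 0.4959 -0.2234  0.112 ]
az left -84.7065960761829 right -84.83798337707708 free -83.93148106240581 hinge -83.1915834293843 bottom-90 -84.86602714612296 side -83.89904285252324
bottom len 0.20544571838677203 0.14699031813336255
press [ 0.494  -0.2848  0.15  ] tool shift mm [ 23.2088  -7.6518 181.329 ]
wing ends [array([ 0.5039, -0.254 ,  0.15  ]), array([ 0.5226, -0.1954,  0.15  ])]
```

View pics/w2c.png

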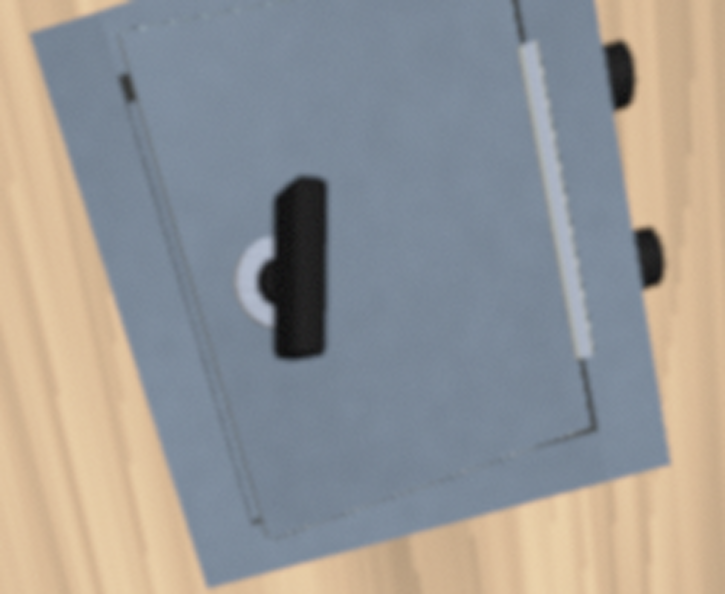

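The crop shows the hatch's free edge slightly raised above its frame line at (125,80)–(260,520). The wing is at (300,268), turned about 0.3 rad from the hinge line. Next I go over the press point, on the panel near the free edge and clear of the wing.

Call:
jog_arm:
  motion:
    - [0,0,0,10,-4,50,0]
    - [0,0,0,23,-8,100,0]
    - [0,0,0,23,-8,140,0]
    - [0,0,0,23,-8,155,0]
    - [0,0,0,23,-8,165,0]
    - [0,0,0,23,-8,175,0]
    - [0,0,0,23,-8,182,0]
    - [0,0,0,23,-8,182,0]

```text
t: 5.0
eef_pos: [0.493, -0.2871, 0.1493]
tool_rot: [0.0, 0.765, 0.644, 0.0]
contact_force: [-0.1, 0.0, 0.7]
gripper_width: 0.001
grasp_force: 0.0
```

Call:
jog_arm:
  motion:
    - [0,0,0,0,0,5,0]
    - [0,0,0,0,0,10,0]
    - [0,0,0,0,0,15,0]
    - [0,0,0,0,0,20,0]
    - [0,0,0,0,0,25,0]
    - [0,0,0,0,0,30,0]
    - [0,0,0,0,0,33,0]
    - [0,0,0,0,0,33,0]

```text
t: 6.0
eef_pos: [0.493, -0.2868, 0.116]
tool_rot: [-0.0, 0.765, 0.644, -0.0]
contact_force: [-0.0, 0.7, 0.6]
gripper_width: 0.001
grasp_force: 0.0
```

Call:
jog_arm:
  motion:
    - [0,0,0,0,0,2,0]
    - [0,0,0,0,0,3,0]
    - [0,0,0,0,0,4,0]
    - [0,0,0,0,0,5,0]
    - [0,0,0,0,0,5,0]

```text
t: 6.62
eef_pos: [0.493, -0.2869, 0.1112]
tool_rot: [0.0, 0.765, 0.644, 0.0]
contact_force: [-0.1, -0.3, -0.6]
gripper_width: 0.003
grasp_force: 0.1
```

Call:
jog_arm:
  motion:
    - [0,0,0,0,0,1,0]
    - [0,0,0,0,0,1,0]
    - [0,0,0,0,0,2,0]
    - [0,0,0,0,0,2,0]

```text
t: 7.12
eef_pos: [0.4929, -0.287, 0.11]
tool_rot: [-0.0, 0.765, 0.644, 0.0]
contact_force: [-2.4, 2.3, 10.4]
gripper_width: 0.003
grasp_force: 4.6
```

```bash
python3 - <<'E'
from h import *
print(bot.get_obs()["contact_force"]); snap("scene","s2.png"); p=snap("scene")
cv2.imwrite("pics/s2c.png",cv2.resize(p["pixels"][200:370,110:290],(636,600))[:,:,::-1])
E
```

```text
[-2.41246657  2.26852646 10.41371788]
```

View pics/s2c.png

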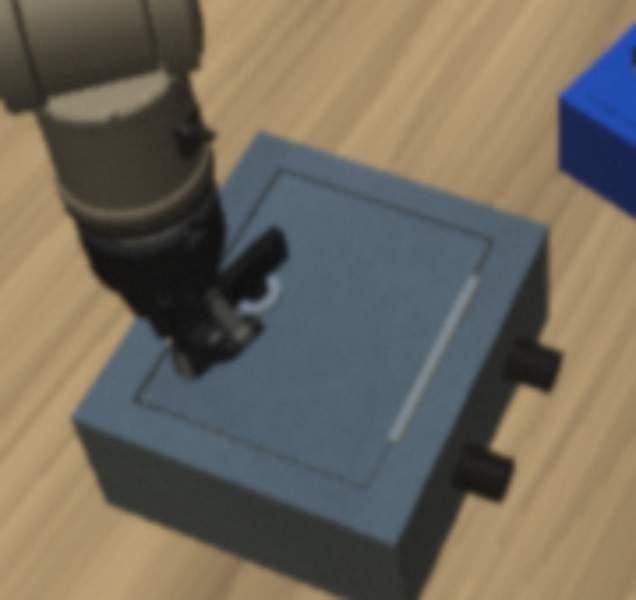

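The hatch now looks flush all round, with even gap lines and the tip on the panel reading 10 N at z=0.110. I'll press a touch more, then lift back to the viewing pose.

Call:
jog_arm:
  motion:
    - [0,0,0,0,0,1,0]
    - [0,0,0,0,0,1,0]
    - [0,0,0,0,0,-30,0]
    - [0,0,0,0,0,-80,0]
    - [0,0,0,-10,0,-130,20]
    - [0,0,0,-23,0,-180,40]
    - [0,0,0,-23,0,-180,50]
    - [0,0,0,-23,0,-180,50]

```text
t: 8.22
eef_pos: [0.4887, -0.3091, 0.2886]
tool_rot: [-0.001, 0.765, 0.644, 0.0]
contact_force: [-0.2, 0.7, -1.1]
gripper_width: 0.584
grasp_force: 0.0
```

```bash
python3 - <<'E'
from h import *
np.set_printoptions(precision=4,suppress=True)
o=bot.get_obs(); print(o["t"],o["eef_pos"],o["contact_force"]); print(rot(o))
p=snap("wrist","w3.png"); np.savez("w3.npz",T=p["T"],K=p["camera_matrix"])
for f in(bot.tip_of,bot.spot_in): print([(np.round(d["xy"],1).tolist(),round(d["score"],2),onz(p,d["xy"],.138).round(4)) for d in f("wing_grip",p)])
g=cv2.cvtColor(p["pixels"],cv2.COLOR_RGB2GRAY)
m=(g<55).astype(np.uint8); m[210:]=0
n,l,s,c=cv2.connectedComponentsWithStats(m)
for i in range(1,n):
    if s[i,4]>200: print(s[i],c[i],cv2.minAreaRect(np.argwhere(l==i)[:,::-1].astype(np.float32)))
im=p["pixels"][:210,130:400]; cv2.imwrite("pics/w3c.png",cv2.resize(im,None,fx=2.8,fy=2.8,interpolation=cv2.INTER_CUBIC)[:,:,::-1])
E
```

```text
8.225 [ 0.4887 -0.3091  0.2886] [-0.1771  0.6688 -1.1276]
[[ 0.171   0.9853 -0.0006]
 [ 0.9853 -0.171   0.0008]
 [ 0.0007 -0.0007 -1.    ]]
[([244.7, 93.7], 0.81, array([ 0.4961, -0.2243,  0.138 ]))]
[([245.2, 95.0], 0.68, array([ 0.4964, -0.2255,  0.138 ]))]
[240  66  14  62 662] [246.0453  96.2568] ((246.5, 96.5), (61.0, 13.0), 90.0)
```

View pics/w3c.png

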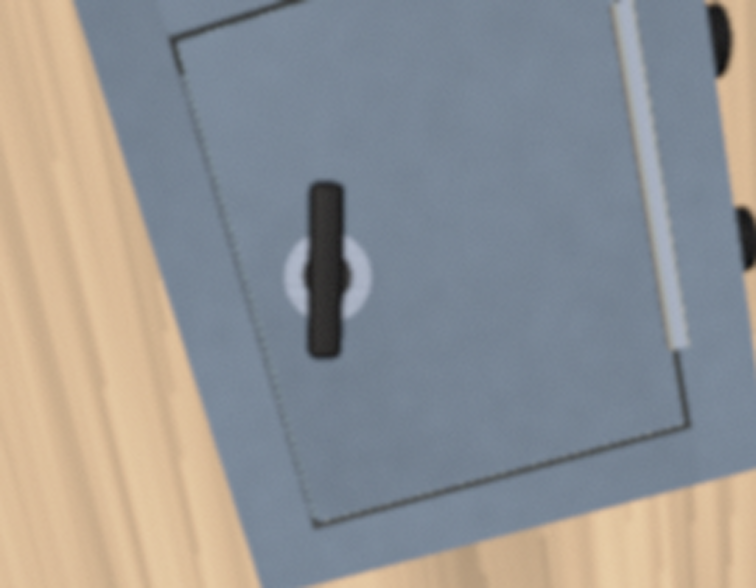

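The hatch is flush and its dark gap is uniform. Crop corners are free/+y (172,38), free/−y (316,524) and hinge/−y (688,426). The wing runs from (326,183) to (325,357), and the flange centre is at (328,278).

```bash
python3 - <<'E'
from h import *
np.set_printoptions(precision=4,suppress=True)
o=bot.get_obs(); Rm=rot(o); p=dict(T=np.load("w3.npz")["T"],camera_matrix=np.load("w3.npz")["K"])
f=lambda u,z: onz(p,(130+u[0]/2.8,u[1]/2.8),z)
A,B,C=f((172,38),.11),f((316,524),.11),f((688,426),.11)
print(A,B,C,"w",np.linalg.norm(A-B),"d",np.linalg.norm(B-C))
az=lambda v: np.degrees(np.arctan2(v[1],v[0]))
print("az hinge dir",az(B-A),"normal",az(C-B))
w0,w1=f((326,183),.150),f((325,357),.150); print("wing",w0,w1,(w0+w1)/2,np.linalg.norm(w0-w1),az(w1-w0))
print("flange",f((328,278),.114))
a=np.radians((az(B-A)+90+az(C-B))/2); n=np.array([np.cos(a),np.sin(a),0])
G=(A+B)/2+n*.030; print("grip from panel",G)
for T in((w0+w1)/2,f((328,278),.114),np.array([.4961,-.2243,0])):
    T=T.copy(); T[2]=.119; print("shift",1e3*Rm.T@(T-o["eef_pos"]))
print("tool x az",az(-Rm[:,0]), o["q"])
E
```

```text
[ 0.4577 -0.1405  0.11  ] [ 0.4757 -0.3209  0.11  ] [ 0.6264 -0.3069  0.11  ] w 0.1812385086644235 d 0.1512883990715389
az hinge dir -84.29108282019502 normal 5.307241612720388
wing [ 0.5021 -0.2017  0.15  ] [ 0.4922 -0.2549  0.15  ] [ 0.4972 -0.2283  0.15  ] 0.05409918177597072 -100.53839435147123
flange [ 0.4973 -0.2285  0.114 ]
grip from panel [ 0.4966 -0.2278  0.11  ]
shift [ 80.5541  -4.6533 168.7617]
shift [ 80.3737  -4.5208 168.7612]
shift [ 84.3425  -6.385  168.7694]
tool x az -99.81673086998751 [-0.0955  0.3142  0.7018  1.7596 -0.2198  1.1508  0.5017]
```

All estimates agree: panel 181×151 mm, axis at (0.497,−0.228), wing at about 0.28 rad. Now I'll descend over the wing and grip.

Call:
jog_arm:
  motion:
    - [0,0,0,40,-3,20,50]
    - [0,0,0,81,-5,60,50]
    - [0,0,0,81,-5,100,50]
    - [0,0,0,81,-5,120,50]
    - [0,0,0,81,-5,140,50]
    - [0,0,0,81,-5,155,50]
    - [0,0,0,81,-5,168,50]
    - [0,0,0,81,-5,168,50]
  grip_force: 40

```text
t: 9.38
eef_pos: [0.4973, -0.2287, 0.1203]
tool_rot: [-0.001, 0.765, 0.644, -0.001]
contact_force: [-0.8, 0.7, 1.1]
gripper_width: 0.585
grasp_force: 0.0
```

Call:
jog_arm:
  motion:
    - [0,0,0,0,0,0,30]
    - [0,0,0,0,0,0,15]
    - [0,0,0,0,0,0,8]
    - [0,0,0,0,0,0,5]
    - [0,0,0,0,0,0,5]
    - [0,0,0,0,0,0,5]
  grip_force: 40

```text
t: 10.12
eef_pos: [0.4962, -0.2288, 0.1219]
tool_rot: [-0.001, 0.765, 0.644, -0.0]
contact_force: [-6.8, 2.0, 8.8]
gripper_width: 0.156
grasp_force: 38.9
```

Call:
jog_arm:
  motion:
    - [0,0,0.12,0,0,0,5]
    - [0,0,0.24,0,0,0,5]
    - [0,0,0.36,0,0,0,5]
    - [0,0,0.48,0,0,0,5]
    - [0,0,0.6,0,0,0,5]
    - [0,0,0.72,0,0,0,5]
    - [0,0,0.72,0,0,0,5]

```text
t: 11.0
eef_pos: [0.496, -0.2287, 0.1219]
tool_rot: [-0.001, 0.943, 0.332, -0.001]
contact_force: [-7.3, 2.0, 10.5]
gripper_width: 0.163
grasp_force: 39.5
```

```bash
python3 - <<'E'
from h import *
o=bot.get_obs(); r=rot(o)[:,0]; print("tool -x az",np.degrees(np.arctan2(-r[1],-r[0])),"torque",o["torque"],o["q"],o["contact_force"])
E
```

```text
tool -x az -141.21701507543565 torque [ 0.60628252  1.77337216 -0.03097329] [-0.27222021  0.51239664  0.77725197  1.9988469  -0.48704438  0.82696232
 -0.11167667] [-7.29337816  2.00294208 10.45984732]
```

Call:
jog_arm:
  motion:
    - [0,0,0.12,0,0,0,5]
    - [0,0,0.24,0,0,0,5]
    - [0,0,0.36,0,0,0,5]
    - [0,0,0.46,0,0,0,5]
    - [0,0,0.54,0,0,0,5]
    - [0,0,0.58,0,0,0,5]
    - [0,0,0.61,0,0,0,5]
    - [0,0,0.61,0,0,0,5]

```text
t: 12.0
eef_pos: [0.496, -0.2284, 0.1219]
tool_rot: [-0.001, 0.999, 0.034, -0.001]
contact_force: [-8.6, 3.6, 10.6]
gripper_width: 0.158
grasp_force: 39.6
```

```bash
python3 - <<'E'
from h import *
o=bot.get_obs(); r=rot(o)[:,0]; print("tool -x az",np.degrees(np.arctan2(-r[1],-r[0])),"torque",o["torque"],o["q"],o["contact_force"])
E
```

```text
tool -x az -176.08151982815497 torque [0.73417111 1.81458152 0.16803563] [-0.37351669  0.58043465  0.93755018  2.00420821 -0.61668458  0.87289864
 -0.59619325] [-8.61291246  3.62463923 10.58589739]
```

Call:
jog_arm:
  motion:
    - [0,0,0.03,0,0,0,5]
    - [0,0,0.05,0,0,0,5]
    - [0,0,0.05,0,0,0,5]

```text
t: 12.38
eef_pos: [0.4959, -0.2285, 0.1219]
tool_rot: [-0.001, 1.0, 0.009, -0.002]
contact_force: [-8.3, 3.2, 10.7]
gripper_width: 0.161
grasp_force: 39.6
```

```bash
python3 - <<'E'
from h import *
o=bot.get_obs(); r=rot(o)[:,0]; print("tool -x az",np.degrees(np.arctan2(-r[1],-r[0])),"torque",o["torque"],o["contact_force"])
E
```

```text
tool -x az -178.91599237226123 torque [0.78313576 1.83418966 0.27487815] [-8.25144375  3.15592592 10.70559708]
```

Torque rises against the stop. I'll release, retreat straight up, and check.

Call:
jog_arm:
  motion:
    - [0,0,0,0,0,0,20]
    - [0,0,0,0,0,0,40]
    - [0,0,0,0,0,0,50]
    - [0,0,0,0,0,0,50]
    - [0,0,0,0,0,-30,50]
    - [0,0,0,0,0,-80,50]
    - [0,0,0,-40,0,-130,50]
    - [0,0,0,-75,0,-170,50]
    - [0,0,0,-75,0,-170,50]

```text
t: 13.5
eef_pos: [0.4226, -0.2308, 0.2932]
tool_rot: [-0.002, 1.0, 0.009, 0.003]
contact_force: [0.6, 0.1, -0.0]
gripper_width: 0.582
grasp_force: 0.0
```

```bash
python3 - <<'E'
from h import *
o=bot.get_obs(); print(o["t"],o["eef_pos"],o["contact_force"])
p=snap("wrist","w4.png"); np.savez("w4.npz",T=p["T"],K=p["camera_matrix"])
print([(np.round(d["xy"],1).tolist(),round(d["score"],2),onz(p,d["xy"],.138).round(4)) for d in bot.tip_of("wing_grip",p)])
g=cv2.cvtColor(p["pixels"],cv2.COLOR_RGB2GRAY); m=(g<55).astype(np.uint8); m[210:]=0
n,l,s,c=cv2.connectedComponentsWithStats(m)
for i in range(1,n):
    if s[i,4]>200:
        r=cv2.boxPoints(cv2.minAreaRect(np.argwhere(l==i)[:,::-1].astype(np.float32)))
        e=sorted([(np.linalg.norm(r[j]-r[j-1]),j) for j in range(4)])[:2]
        P,Q=[onz(p,(r[j]+r[j-1])/2,.15) for _,j in e]; d=P-Q; print(s[i],P,Q,np.degrees(np.arctan2(d[1],d[0])),np.linalg.norm(d))
im=p["pixels"][:210,130:400]; cv2.imwrite("pics/w4c.png",cv2.resize(im,None,fx=2.8,fy=2.8,interpolation=cv2.INTER_CUBIC)[:,:,::-1])
E
```

```text
13.5 [ 0.42261489 -0.23081768  0.29319512] [ 0.57917275  0.0505139  -0.00633988]
[([251.5, 106.8], 0.97, array([ 0.4965, -0.2272,  0.138 ]))]
[   0    0   75   39 1716] [ 0.56978644 -0.00643189  0.15      ] [ 0.56706632 -0.07013595  0.15      ] 87.55500065868685 0.06376210767465008
[245  76  15  59 633] [ 0.52332883 -0.22663979  0.15      ] [ 0.47103061 -0.22967942  0.15      ] 3.326354381421919 0.052386483083399646
```

View pics/w4c.png

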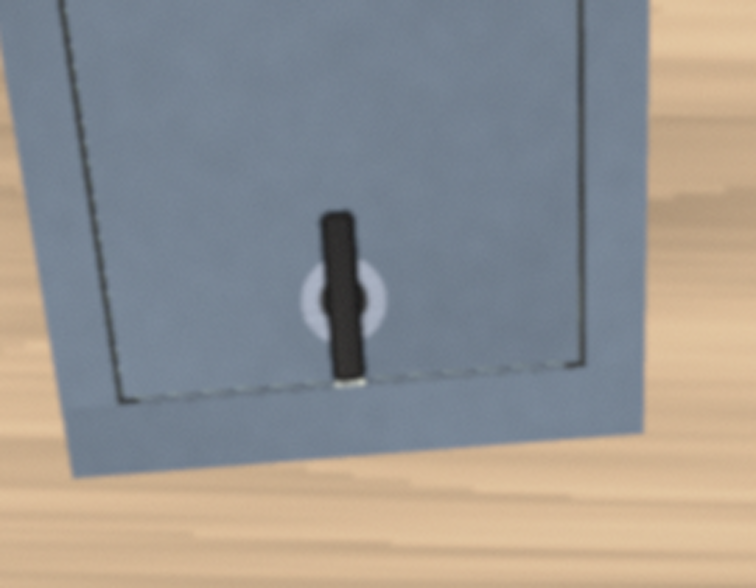

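The hatch is flush and the wing is square to the hinge: (338,213)–(348,379) in the crop. The pale tongue is visible through the free-edge gap at (349,382).

```bash
python3 - <<'E'
from h import *
p=dict(T=np.load("w4.npz")["T"],camera_matrix=np.load("w4.npz")["K"])
f=lambda u,z: onz(p,(130+u[0]/2.8,u[1]/2.8),z)
az=lambda v: np.degrees(np.arctan2(v[1],v[0]))
print("wing",az(f((338,213),.15)-f((348.5,379),.15)),"left side",az(f((63,5),.11)-f((121,401),.11)),"right",az(f((580,5),.11)-f((582,365),.11)),"free edge",az(f((582,365),.11)-f((121,401),.11))+90)
E
```

```text
wing 4.811376903831248 left side 5.513306859659815 right 5.638967645026894 free edge 5.46135822858713
```

The wing is within 1° of square to the hinge, so it's at the stop. The gripper is clear of everything, so I'll hand in.

```bash
python3 -c "
from station import bot
print(bot.hand_in())"
```

```text
the job is handed in; nothing more can be done
None
```

I pressed the larger box's hatch fully shut, turned its wing knob clockwise to the stop (within 1° of square to the hinge), left the smaller box alone, and handed the job in at about 13.5 s; no verdict was returned.

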